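# Stack the two boards back into the drive

### The arm

A 6-joint arm with a two-finger parallel gripper is mounted at the origin on a cart in front of the work surface, level with it; the furniture and walls round the work are solid. World frame = base frame: x ahead of the robot, y to its left, z up, the work surface at z = 0. Lengths are in m, angles in rad, forces in N, time in s.
With the tool pointing down it reaches from about 0.275 to 0.85 m from the base axis. Payload 19 kg.
Tool frame: the origin (TCP) lies midway between the tips of the shut fingers; the grasp point (between the pads) lies 19 mm behind it (bot.grip_point_offset is the distance from the TCP to the grasp point, in m); z points along the fingers, y is the line along which they close (so a half turn about z gives the same grasp; the last joint's range is limited). The gripper opens to 85 mm and grips with 20 to 120 N. Pads are 22 mm wide; open, the fingers measure 114 mm over their backs; the gripper's body (76 mm by 85 mm) begins 54 mm behind the grasp point. The pads swing forward as they close: fully open they stand 13 mm farther back than shut.
Start: joints at [-1.377, 0.15, 1.437, -0, 1.554, -0.134], TCP at [0.185, -0.544, 0.231] pointing down, gripper open.
Joint ranges: [-2.8, 2.8], [-0.68, 2.1], [0.12, 2.68], [-1.39, 4.53], [0.16, 2.79], [-2.81, 2.81]. Speed limits (rad/s): [1.89, 1.89, 2.22, 3.01, 3.01, 3.01].

### API

Orientations are given as a rotation vector (axis times angle).
In Python, from cell import readout, camera, camera_info, bot gives the robot as it stands.
- The arm moves only by the tool apply_moves, never from a script. Its argument "deltas" is one flat list of numbers, 7 for each row, row after row: the shift along the tool's x, y, z in cm, then the turn, a rotation vector about the tool's x, y, z in rad, then the finger opening in cm, from 0 to 8.54. A call has 1 to 12 rows; each row shifts and turns the commanded pose from where the row before left it, along the tool's axes as they then stand; what a row does not reach is not made up. A row lasts 1/10 s, in which the tool goes at most 50 mm and 8.59 degrees, less where a joint would pass 70% of its speed; a pose out of reach is approached as far as the arm can. A call with a gripper value outside its range is refused whole. The fingers move at their own pace and stop on an object; "newtons" is the grip in N (left out, the last holds). Time passes only in rows, so rows that do not move let the fingers close. It gives the time, the measured TCP pose, the force, the opening and the grip force at its end, in the units of the state.
- readout.observe(): the state, without advancing time (a new reading comes with each control period).
- camera(name): name is "side" or "top" or "wrist"; returns the picture (420x560x3 uint8, red, green, blue); there is no depth.
- camera_info(name): a dict with "K" (3x3 intrinsics, pixels), "origin" and "rotation" of the camera in the world. Camera axes: x right, y down, z forward; pixel columns grow to the right and rows downward; lengths in m; the calibration is good to about 2 mm. A picture is of the moment at which its call begins: read the wrist's pose just before it. camera_info takes no time and is no camera call; for the wrist camera it gives the pose at the moment of the call.
- bot.finish_job(): hands the job in; it is judged then, once.
The state is a dict: "time": time; "q": joint angles; "qd": joint speeds; "tau": joint torques, N m; "eef_pos": TCP position; "orientation": TCP orientation; "wrist_force": force on the tool from outside, world axes, zero at the start; "wrist_torque": the same for the moment, N m; "opening": finger opening in m; "finger_force": force on a finger pad.
Only numpy, scipy, OpenCV 4.12 (cv2) and the standard library are available. Lean on these libraries where they do the work, as an engineer would, in place of code of your own. Each camera call takes 0.05 s, during which the arm holds its last target. There are 200 camera calls.

### The job

Put the drive back together: take the power board (finned heat sink, large holes) off the sloping stand and lower it over the chassis's four stepped pillars at once until it lies fully home on the lower shoulders, then lower the logic board (black module, small holes) over the pins above it until it lies fully home on the upper shoulders. Lower both gently, never let them drop, and do not disturb the torch, the rubber stamp or the mug; let go of everything at the end.

Things in the scene. Friction and masses are not known exactly. Their poses are not given: they have to be found in the camera images.
- chassis: Open drive chassis, fixed on the bench: sheet-steel pan 116 (x) x 226 (y) mm, flange tops 23 mm high, 62 mm high transformer at its +y end (y = 88 to 136 mm). Four stepped upright pillars stand in it. Origin on the bench under the middle of the pillar group, z up. Parts on the pan floor stay below 20 mm.
- lower_seat (a point): Middle of the pillar group at the lower shoulders, 30 mm above the bench; axes as the chassis. Pillars at (x, y) = (-36, -52), (36, -52), (-36, 52) and (36, 40) mm; the last is set inwards, so a board fits one way round only. Each is 21 mm thick up to here and 13 mm thick for the next 36 mm. The power board's underside rests here, its x and y along these.
- upper_seat (a point): Middle of the pillar group at the upper shoulders, 66 mm above the bench; axes as the chassis. Here the 13 mm pillars (edges bevelled) end, and from each a 5 mm pin with a tapered tip stands up a further 14 mm. The logic board's underside rests here, its x and y along these.
- power_board_heatsink (a point): Centre (half-way up) of the aluminium finned heat sink on the power board: 44 (x) x 30 (y) x 28 (z) mm; grip its flat +-y sides. Axes are the board's, z out of the component side. Within x = +-13 mm the board is bare from heat sink to ends; other components stand at most 18 mm above the board. Board: green, 98 (x) x 132 (y) x 4 mm, about 240 g. It lies in either bay of the stand.
- power_board_underside (a point): Middle of the power board's underside, 18 mm under the heat sink's centre; board axes. Four through holes of 16 mm diameter at (x, y) = (-36, -52), (36, -52), (-36, 52) and (36, 40) mm.
- logic_board_module (a point): Centre (half-way up) of the black box-shaped module on the logic board: 40 (x) x 28 (y) x 24 (z) mm; grip its flat +-y sides. Axes are the board's, z out of the component side. Within x = +-13 mm only flat chips 2 mm high lie beside it; other components stand at most 10 mm above the board. Board: green, 98 (x) x 132 (y) x 4 mm, about 160 g. It lies in the other bay.
- logic_board_underside (a point): Middle of the logic board's underside, 16 mm under the module's centre; board axes. Four through holes of 8 mm diameter at (x, y) = (-36, -52), (36, -52), (-36, 52) and (36, 40) mm.
- stand: Sloping two-bay board stand of folded aluminium sheet, fixed, 290 mm wide (y), 110 mm deep, 80 mm high at the back; origin on the bench under its middle. Its deck rises at 35 degrees towards +x; the boards lie on it at y = +-70 mm, x up the slope, z square to the deck, between 9 mm ribs and a 9 mm lip at the lower edge: lift square to the deck.
- torch: Black torch standing upright on the bench between stand and chassis, 58 mm diameter, 316 mm tall, loose and easily toppled; origin at the middle of its foot. Leave it alone.
- stamp: Wooden rubber stamp standing upright at the front of the bench, 28 x 44 x 80 mm, loose; origin at the middle of its foot. Leave it alone.
- mug: White mug, 92 mm diameter with a handle, 95 mm tall, loose, on the bench to the robot's right of the stand; origin at the middle of its foot. Leave it alone.

How it is judged:
By the outcome, as a careful person would: the job done as asked, in the order asked, and still so for the second after the job is handed in, with the robot touching nothing.
It also fails if it takes over 72 s, if anything falls off the work surface, if the arm or the gripper's body presses on something with over 40 N, if the wrist force passes 120 N, or if a joint passes its speed limit or range.

## Working session

There is one attempt and no reset: what is moved stays moved. The work goes in short steps, Python scripts to look and compute and a tool call to move; the robot and the scene stay as the last step left them, time stands still between calls to the robot, and variables do not carry over. Pictures are saved under pics/ and viewed, at most 10 in all, crops included, and the job is handed in when it is done.

Besides the shell and the picture viewer there is one more tool, called after "Request:" in YAML: its name, and indented under it one key for each argument. apply_moves: Moves the arm, as the interface text tells. Its arguments: {"type":"object","properties":{"deltas":{"type":"array"},"newtons":{"type":"number"}},"required":["deltas"]}

```bash
ls; mkdir -p pics
python3 - <<'E'
from cell import readout,camera,camera_info,bot
import cv2,numpy as np
s=readout.observe();print(s['time'],s['eef_pos'],s['orientation'],s['opening'])
for n in ['side','top','wrist']:
    i=camera_info(n);print(n,i)
    cv2.imwrite(f'pics/{n}0.png',camera(n)[:,:,::-1])
print([a for a in dir(bot) if a[0]!='_'])
E
```

```text
pics
0.0 [ 0.18507111 -0.54414534  0.23069853] [-3.09832054e+00 -5.12458625e-01  3.99589412e-05] 0.0856492049451799
side {'K': array([[471.11572328,   0.        , 291.34976557],
       [  0.        , 471.11572328, 217.79352682],
       [  0.        ,   0.        ,   1.        ]]), 'origin': array([-0.11481213,  0.74556248,  0.90583713]), 'rotation': array([-0.75497005,  2.51154217, -1.24084259])}
top {'K': array([[389.87350592,   0.        , 275.72082283],
       [  0.        , 389.87350592, 212.67444712],
       [  0.        ,   0.        ,   1.        ]]), 'origin': array([ 0.36269507, -0.14807939,  1.04144136]), 'rotation': array([-2.18530728,  2.12908332, -0.20025956])}
wrist {'K': array([[326.26097414,   0.        , 280.51755524],
       [  0.        , 326.26097414, 210.66774609],
       [  0.        ,   0.        ,   1.        ]]), 'origin': array([ 0.26179332, -0.51709509,  0.3720351 ]), 'rotation': array([ 2.33315148, -1.67106514, -0.27069725])}
['Unreachable', 'finish_job', 'grip_point_offset']
```

View pics/side0.png

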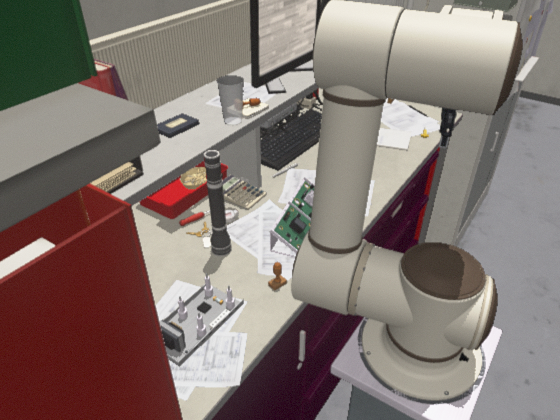

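View pics/top0.png

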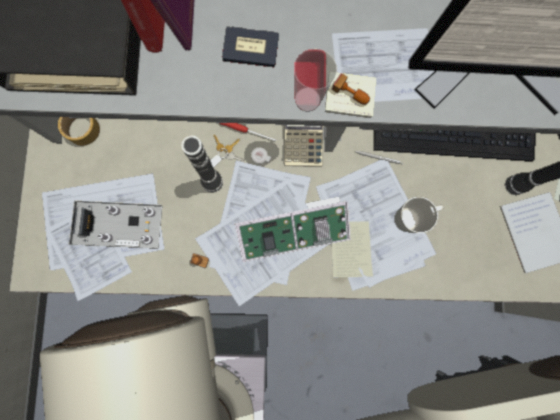

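The side view shows the chassis at about (205,315), the torch at (217,200) and the stand at (300,215). In the top view, image right is -y and up is +x. The chassis is at (117,224), the torch foot at (213,185), the stamp at (199,260), the logic board at (267,238), the power board at (322,225) and the mug at (418,215). Next I enlarge the top view.

Run:
```python
import cv2,numpy as np
t=cv2.imread('pics/top0.png');s=cv2.imread('pics/side0.png')
a=cv2.resize(t[185:265,55:185],None,fx=6,fy=6,interpolation=cv2.INTER_CUBIC)
cv2.imwrite('pics/chas.png',a)
b=cv2.resize(t[190:270,225:358],None,fx=6,fy=6,interpolation=cv2.INTER_CUBIC)
cv2.imwrite('pics/stand.png',b)
```

```text
(no output)
```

View pics/chas.png

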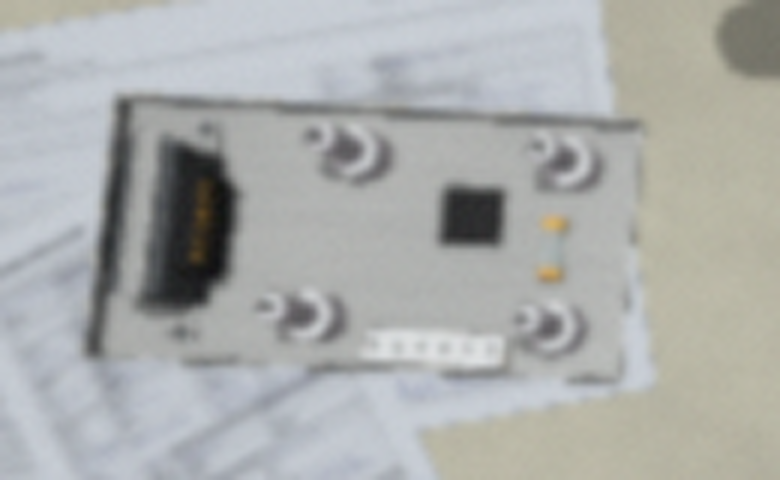

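View pics/stand.png

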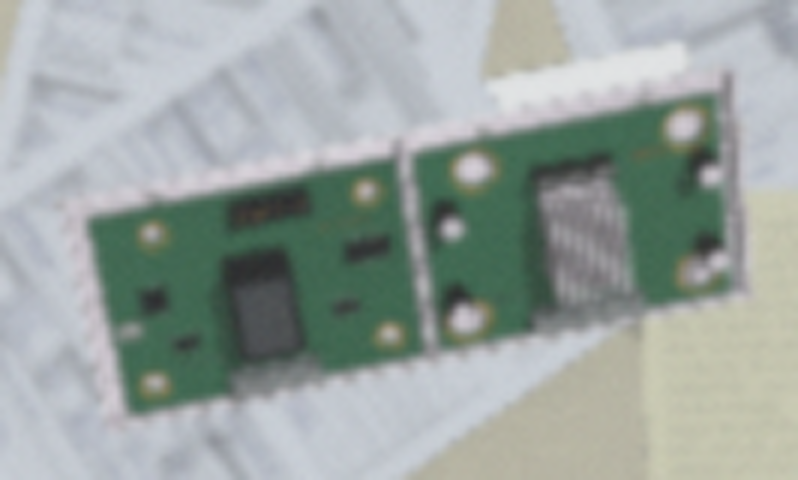

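The chassis crop shows pin tips at about (315,135), (540,143), (262,306) and (525,318). The inset pin is top left, so chassis +y is image left and +x is up. The stand crop shows the power holes at (473,168), (685,127), (467,317), (693,270) and the logic holes at (152,234), (366,191), (154,383), (389,334). Both boards have the same sense as the chassis.

```bash
cat > h.py <<'E'
import numpy as np,cv2
from scipy.spatial.transform import Rotation as R
from scipy.optimize import least_squares
H=np.array([[-36,-52],[36,-52],[-36,52],[36,40]])/1e3
def proj(i,P):
    c=(np.atleast_2d(P)-i['origin'])@R.from_rotvec(i['rotation']).as_matrix()
    p=c@i['K'].T; return p[:,:2]/p[:,2:]
def Rb(yaw,pitch): return (R.from_euler('z',yaw)*R.from_euler('y',-pitch)).as_matrix()
def board(x,pitch,h,pts=None): # x: underside centre xyz,yaw
    P=np.c_[H,np.full(4,h)] if pts is None else pts
    return np.array(x[:3])+P@Rb(x[3],pitch).T
E
python3 - <<'E'
from h import *
from cell import camera_info
i=camera_info('top')
un=lambda a,o:(np.array(a)+.5)/6-.5+np.array(o)
ch=un([(525,318),(540,143),(262,306),(315,135)],(55,185))
pw=un([(693,270),(685,127),(467,317),(473,168)],(225,190))
lo=un([(389,334),(366,191),(154,383),(152,234)],(225,190))
f=lambda v:(proj(i,board([v[0],v[1],0,v[2]],0,.080))-ch).ravel()
r=least_squares(f,[.35,.25,0]);print('chassis',r.x,r.fun.round(2))
p=np.deg2rad(35)
for n,d in(('pow',pw),('log',lo)):
  for z in (.035,.045,.055):
    g=lambda v:(proj(i,board([v[0],v[1],z,v[2]],p,.004))-d).ravel()
    r=least_squares(g,[.35,-.2,0]);print(n,z,r.x,r.fun.round(2))
for n,px,z in(('torch',(213,186),0),('stamp',(199,260),.08),('mug',(418,215),.09),('shelf edge',(280,122),.0),('shelfedge',(280,122),.2)):
  c=R.from_rotvec(i['rotation']).as_matrix()@np.linalg.inv(i['K'])@[*px,1]
  print(n,i['origin']+c*(z-i['origin'][2])/c[2])
E
```

```text
chassis [ 0.47646575  0.19875685 -0.01820978] [-0.28  0.03 -0.04  0.13  0.49  0.12 -0.18 -0.28]
pow 0.035 [ 0.48551123 -0.29543448  0.22416623] [ 0.34  0.09 -0.25 -0.07 -0.25 -0.02  0.16  0.  ]
pow 0.045 [ 0.48429237 -0.29393706  0.22456184] [ 0.53  0.16 -0.07 -0.23 -0.43  0.15 -0.02 -0.08]
pow 0.055 [ 0.4830734  -0.29243974  0.22496559] [ 0.73  0.24  0.1  -0.4  -0.61  0.32 -0.21 -0.16]
log 0.035 [ 0.45365826 -0.16001043  0.22941486] [-0.16  0.01 -0.05  0.01  0.12 -0.09  0.09  0.06]
log 0.045 [ 0.45275799 -0.15986438  0.22947114] [ 0.04  0.1   0.12 -0.15 -0.06  0.08 -0.1  -0.02]
log 0.055 [ 0.45185763 -0.15971844  0.22952862] [ 0.25  0.18  0.29 -0.31 -0.24  0.24 -0.3  -0.11]
torch [ 0.5912227  -0.00867131  0.        ]
stamp [0.3886582  0.00574614 0.08      ]
mug [ 0.5133463  -0.53395348  0.09      ]
shelf edge [ 0.78038159 -0.18681166  0.        ]
shelfedge [ 0.70016843 -0.17937345  0.2       ]
```

```bash
cat >> h.py <<'E'
D=np.diag([1,-1,-1.])
def tool(yaw,pitch): return R.from_matrix(Rb(yaw,pitch)@D)
def plan(s,pos,rot,n,op,p0=None,r0=None):
    p=np.array(s['eef_pos'] if p0 is None else p0);r=R.from_rotvec(s['orientation']) if r0 is None else r0
    rv=(r.inv()*rot).as_rotvec(); st=(np.array(pos)-p)/n; out=[]
    for k in range(n):
        rk=r*R.from_rotvec(rv*k/n)
        out.append([*(rk.inv().apply(st)*100).round(2),*(rv/n).round(3),op])
    print('[%s]'%', '.join(','.join('%g'%(v+0) for v in o) for o in out))
E
python3 - <<'E'
from h import *
from cell import readout
s=readout.observe()
p=np.deg2rad(35);y=.226
n=Rb(y,p)[:,2];u=np.array([.484,-.294,.042])
plan(s,u+n*.13,tool(y,p),12,8.5)
print(u+n*.13)
E
```

```text
[2.41,-1.23,0.69,-0.003,0.051,0.008,8.5, 2.36,-1.26,0.81,-0.003,0.051,0.008,8.5, 2.31,-1.28,0.92,-0.003,0.051,0.008,8.5, 2.25,-1.3,1.03,-0.003,0.051,0.008,8.5, 2.18,-1.32,1.14,-0.003,0.051,0.008,8.5, 2.11,-1.34,1.25,-0.003,0.051,0.008,8.5, 2.03,-1.36,1.35,-0.003,0.051,0.008,8.5, 1.95,-1.38,1.45,-0.003,0.051,0.008,8.5, 1.86,-1.4,1.54,-0.003,0.051,0.008,8.5, 1.77,-1.42,1.63,-0.003,0.051,0.008,8.5, 1.68,-1.44,1.71,-0.003,0.051,0.008,8.5, 1.57,-1.46,1.79,-0.003,0.051,0.008,8.5]
[ 0.41133121 -0.31070859  0.14848977]
```

Request:
apply_moves:
  deltas: [2.41,-1.23,0.69,-0.003,0.051,0.008,8.5,2.36,-1.26,0.81,-0.003,0.051,0.008,8.5,2.31,-1.28,0.92,-0.003,0.051,0.008,8.5,2.25,-1.3,1.03,-0.003,0.051,0.008,8.5,2.18,-1.32,1.14,-0.003,0.051,0.008,8.5,2.11,-1.34,1.25,-0.003,0.051,0.008,8.5,2.03,-1.36,1.35,-0.003,0.051,0.008,8.5,1.95,-1.38,1.45,-0.003,0.051,0.008,8.5,1.86,-1.4,1.54,-0.003,0.051,0.008,8.5,1.77,-1.42,1.63,-0.003,0.051,0.008,8.5,1.68,-1.44,1.71,-0.003,0.051,0.008,8.5,1.57,-1.46,1.79,-0.003,0.051,0.008,8.5]

```text
time: 1.35
eef_pos: [0.4117, -0.3101, 0.1484]
orientation: [-2.916, -0.334, -0.927]
wrist_force: [0.9, -0.1, 0.3]
opening: 0.0852
finger_force: 0.0
```

Request:
apply_moves:
  deltas: [0,0,0,0,0,0,8.5,0,0,0,0,0,0,8.5,0,0,0,0,0,0,8.5]

```text
time: 1.65
eef_pos: [0.4109, -0.3116, 0.1491]
orientation: [-2.918, -0.335, -0.923]
wrist_force: [0.3, -0.0, 0.6]
opening: 0.0849
finger_force: 0.0
```

Run:
```python
from h import *
from cell import readout,camera,camera_info
import pickle
s=readout.observe();i=camera_info('wrist');im=camera('wrist')[:,:,::-1]
pickle.dump((s,i),open('w1.pkl','wb'))
cv2.imwrite('pics/w1.png',cv2.resize(im,(800,600),interpolation=cv2.INTER_CUBIC))
p=np.deg2rad(35)
for x in([.484,-.294,.042,.226],[.453,-.160,.042,.226]): print((proj(i,board(x,p,.004))*800/560).round(0).tolist())
print(s['eef_pos'],s['time'],R.from_rotvec(s['orientation']).as_matrix()[:,2],i)
```

```text
[[483.0, 343.0], [491.0, 228.0], [317.0, 343.0], [331.0, 228.0]]
[[263.0, 343.0], [252.0, 228.0], [96.0, 343.0], [91.0, 227.0]]
[ 0.41093704 -0.31162913  0.14908921] 1.65 [ 0.56098485  0.12449154 -0.81841179] {'K': array([[326.26097414,   0.        , 280.51755524],
       [  0.        , 326.26097414, 210.66774609],
       [  0.        ,   0.        ,   1.        ]]), 'origin': array([ 0.39546718, -0.31307621,  0.31111834]), 'rotation': array([-2.27341241,  1.80716531, -0.27290136])}
```

View pics/w1.png

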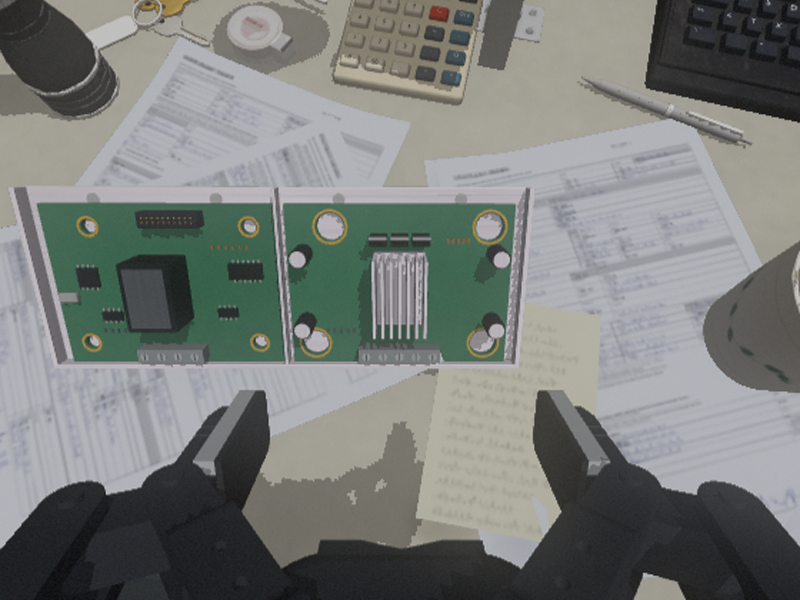

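The wrist view shows power holes at about (482,342), (490,227), (316,342), (330,227) and logic holes at (261,342), (249,227), (92,342), (88,227). These lie within 4 px of the prediction. The gap between the fingers lines up with the heat sink at column 400. I fit both views together.

Run:
```python
from h import *
from cell import readout,camera_info
import pickle
s,iw=pickle.load(open('w1.pkl','rb'));it=camera_info('top')
un=lambda a,o:(np.array(a)+.5)/6-.5+np.array(o)
p=np.deg2rad(35)
T={'pow':un([(693,270),(685,127),(467,317),(473,168)],(225,190)),'log':un([(389,334),(366,191),(154,383),(152,234)],(225,190))}
W={'pow':np.array([(482,342),(490,227),(316,342),(330,227)])*.7-.15,'log':np.array([(261,342),(249,227),(92,342),(88,227)])*.7-.15}
for k in T:
  for ws in (0,.3,1):
    f=lambda v:np.r_[ws*(proj(it,board(v,p,.004))-T[k]).ravel(),(proj(iw,board(v,p,.004))-W[k]).ravel()]
    r=least_squares(f,[.48,-.25,.04,.2]);print(k,ws,r.x.round(4),r.fun.round(1))
  f=lambda v:np.r_[ws*(proj(it,board(v,p,.004))-T[k]).ravel(),(proj(iw,board(v,p,.004))-W[k]).ravel()]
```

```text
pow 0 [ 0.4845 -0.2932  0.0422  0.2271] [ 0.   0.  -0.  -0.  -0.   0.  -0.   0.   0.3  0.1 -0.3  0.1 -0.   0.
  0.1 -0.2]
pow 0.3 [ 0.4845 -0.2932  0.0422  0.2271] [ 0.   0.  -0.2 -0.1 -0.2  0.1 -0.1  0.   0.3  0.1 -0.3  0.1 -0.   0.
  0.1 -0.2]
pow 1 [ 0.4844 -0.2933  0.0425  0.227 ] [ 0.1  0.1 -0.5 -0.2 -0.7  0.2 -0.4  0.   0.4  0.1 -0.1  0.1  0.   0.
  0.1 -0.2]
log 0 [ 0.4529 -0.1585  0.0429  0.2282] [-0.   0.  -0.  -0.  -0.   0.  -0.  -0.  -0.4  0.3 -0.1 -0.2  0.5  0.3
 -0.1 -0.3]
log 0.3 [ 0.4528 -0.1586  0.043   0.2282] [-0.2  0.  -0.1 -0.  -0.2  0.  -0.2 -0.  -0.3  0.3 -0.  -0.2  0.5  0.3
 -0.1 -0.4]
log 1 [ 0.4527 -0.1591  0.0438  0.2279] [-0.3  0.2 -0.2 -0.  -0.4  0.1 -0.4  0.  -0.1  0.4  0.3 -0.3  0.4  0.4
 -0.1 -0.5]
```

Run:
```python
from h import *
from cell import readout
s=readout.observe();p=np.deg2rad(35);y=.227
n=Rb(y,p)[:,2];u=np.array([.4845,-.2932,.0423])
plan(s,u+n*.05,tool(y,p),6,6)
plan(s,u+n*.008,tool(y,p),4,6,u+n*.05,tool(y,p))
```

```text
[0.01,-0.03,1.35,0.001,0,0.001,6, 0.01,-0.03,1.35,0.001,0,0.001,6, 0.01,-0.03,1.35,0.001,0,0.001,6, 0.01,-0.03,1.35,0.001,0,0.001,6, 0.01,-0.03,1.35,0.001,0,0.001,6, 0.01,-0.03,1.35,0.001,0,0.001,6]
[0,0,1.05,0,0,0,6, 0,0,1.05,0,0,0,6, 0,0,1.05,0,0,0,6, 0,0,1.05,0,0,0,6]
```

Request:
apply_moves:
  deltas: [0.01,-0.03,1.35,0.001,0,0.001,6,0.01,-0.03,1.35,0.001,0,0.001,6,0.01,-0.03,1.35,0.001,0,0.001,6,0.01,-0.03,1.35,0.001,0,0.001,6,0.01,-0.03,1.35,0.001,0,0.001,6,0.01,-0.03,1.35,0.001,0,0.001,6,0,0,1,0,0,0,6,0,0,1,0,0,0,6,0,0,1,0,0,0,6,0,0,0.5,0,0,0,6,0,0,0.2,0,0,0,6,0,0,0,0,0,0,6]

```text
time: 2.9
eef_pos: [0.4774, -0.2938, 0.0524]
orientation: [-2.911, -0.328, -0.92]
wrist_force: [0.2, -0.2, 0.5]
opening: 0.0599
finger_force: 0.0
```

Request:
apply_moves:
  deltas: [0,0,0.2,0,0,0,6,0,0,0.2,0,0,0,6,0,0,0,0,0,0,6,0,0,0,0,0,0,6]

```text
time: 3.3
eef_pos: [0.4796, -0.2934, 0.0493]
orientation: [-2.911, -0.328, -0.921]
wrist_force: [-0.0, 0.2, -0.3]
opening: 0.0603
finger_force: 0.0
```

Run:
```python
from h import *
from cell import readout
s=readout.observe();p=np.deg2rad(35);y=.227
u=np.array([.4845,-.2932,.0423])
print('board frame TCP mm',((np.array(s['eef_pos'])-u)@Rb(y,p)*1e3).round(1),(tool(y,p).inv()*R.from_rotvec(s['orientation'])).as_rotvec().round(4),s['wrist_force'])
```

```text
board frame TCP mm [0.1 0.9 8.5] [0.0017 0.002  0.003 ] [-0.00393538  0.18693781 -0.2661866 ]
```

Request:
apply_moves:
  deltas: [0,0.08,0.1,0,0,0,5,0,0,0,0,0,0,4,0,0,0,0,0,0,3.3,0,0,0,0,0,0,2.5,0,0,0,0,0,0,2,0,0,0,0,0,0,2,0,0,0,0,0,0,2,0,0,0,0,0,0,2]
  newtons: 70

```text
time: 4.1
eef_pos: [0.4803, -0.2941, 0.0487]
orientation: [-2.911, -0.329, -0.921]
wrist_force: [-6.7, 0.3, 5.4]
opening: 0.0287
finger_force: 69.6
```

Run:
```python
from h import *
from cell import readout
s=readout.observe();p=np.deg2rad(35);y=.227
u=np.array([.4845,-.2932,.0423])
print('board frame TCP mm',((np.array(s['eef_pos'])-u)@Rb(y,p)*1e3).round(1),(tool(y,p).inv()*R.from_rotvec(s['orientation'])).as_rotvec().round(4),s['wrist_force'],s['opening'],s['finger_force'])
r=R.from_rotvec(s['orientation'])
P=np.array(s['eef_pos'])-.06*r.as_matrix()[:,2]
# then carry: up, level, to transit
plan(s,[.40,-.10,.22],tool(.10,0),10,2,P,r)
plan(s,[.40,.12,.22],tool(-.018,0),8,2,[.40,-.10,.22],tool(.10,0))
plan(s,[.4765,.1988,.16],tool(-.018,0),5,2,[.40,.12,.22],tool(-.018,0))
```

```text
board frame TCP mm [0.1 0.  7.7] [0.0014 0.002  0.0027] [-6.72371412  0.25924388  5.41047839] 0.02874940058448077 69.5953917503357
[0.7,-2.08,-1,-0.004,-0.061,0.012,2, 0.61,-2.08,-1.05,-0.004,-0.061,0.012,2, 0.52,-2.08,-1.09,-0.004,-0.061,0.012,2, 0.43,-2.08,-1.13,-0.004,-0.061,0.012,2, 0.33,-2.08,-1.16,-0.004,-0.061,0.012,2, 0.23,-2.08,-1.18,-0.004,-0.061,0.012,2, 0.14,-2.08,-1.2,-0.004,-0.061,0.012,2, 0.04,-2.08,-1.22,-0.004,-0.061,0.012,2, -0.06,-2.07,-1.23,-0.004,-0.061,0.012,2, -0.16,-2.06,-1.23,-0.004,-0.061,0.012,2]
[0.27,-2.74,0,0,0,0.015,2, 0.23,-2.74,0,0,0,0.015,2, 0.19,-2.74,0,0,0,0.015,2, 0.15,-2.75,0,0,0,0.015,2, 0.11,-2.75,0,0,0,0.015,2, 0.07,-2.75,0,0,0,0.015,2, 0.03,-2.75,0,0,0,0.015,2, -0.01,-2.75,0,0,0,0.015,2]
[1.5,-1.6,1.2,0,0,0,2, 1.5,-1.6,1.2,0,0,0,2, 1.5,-1.6,1.2,0,0,0,2, 1.5,-1.6,1.2,0,0,0,2, 1.5,-1.6,1.2,0,0,0,2]
```

Request:
apply_moves:
  deltas: [0,0,-0.3,0,0,0,2,0,0,-0.5,0,0,0,2,0,0,-0.7,0,0,0,2,0,0,-1,0,0,0,2,0,0,-1,0,0,0,2,0,0,-1,0,0,0,2,0,0,-1,0,0,0,2,0,0,-1,0,0,0,2,0,0,-1,0,0,0,2,0,0,-0.5,0,0,0,2,0,0,0,0,0,0,2]

```text
time: 5.2
eef_pos: [0.4353, -0.3049, 0.1145]
orientation: [-2.912, -0.328, -0.921]
wrist_force: [0.4, 0.6, -2.7]
opening: 0.0284
finger_force: 69.3
```

Run:
```python
from h import *
from cell import readout
s=readout.observe();r=R.from_rotvec(s['orientation'])
print(s['wrist_force'],s['opening'],s['finger_force'])
plan(s,[.40,-.20,.24],tool(.16,0),8,2)
plan(s,[.40,.12,.24],tool(-.018,0),10,2,[.40,-.20,.24],tool(.16,0))
```

```text
[ 0.42490509  0.58730401 -2.68687148] 0.028445514685019442 69.31828737258911
[0.79,-1.38,-1.36,-0.003,-0.077,0.008,2, 0.67,-1.38,-1.42,-0.003,-0.077,0.008,2, 0.55,-1.38,-1.47,-0.003,-0.077,0.008,2, 0.42,-1.38,-1.51,-0.003,-0.077,0.008,2, 0.3,-1.38,-1.54,-0.003,-0.077,0.008,2, 0.17,-1.38,-1.56,-0.003,-0.077,0.008,2, 0.04,-1.37,-1.58,-0.003,-0.077,0.008,2, -0.1,-1.37,-1.58,-0.003,-0.077,0.008,2]
[0.51,-3.16,0,0,0,0.018,2, 0.45,-3.17,0,0,0,0.018,2, 0.4,-3.18,0,0,0,0.018,2, 0.34,-3.18,0,0,0,0.018,2, 0.28,-3.19,0,0,0,0.018,2, 0.23,-3.19,0,0,0,0.018,2, 0.17,-3.2,0,0,0,0.018,2, 0.11,-3.2,0,0,0,0.018,2, 0.06,-3.2,0,0,0,0.018,2, 0,-3.2,0,0,0,0.018,2]
```

Lifted cleanly, with weight -2.7 N. Now I level it and carry it.

Request:
apply_moves:
  deltas: [0.79,-1.38,-1.36,-0.003,-0.077,0.008,2,0.67,-1.38,-1.42,-0.003,-0.077,0.008,2,0.55,-1.38,-1.47,-0.003,-0.077,0.008,2,0.42,-1.38,-1.51,-0.003,-0.077,0.008,2,0.3,-1.38,-1.54,-0.003,-0.077,0.008,2,0.17,-1.38,-1.56,-0.003,-0.077,0.008,2,0.04,-1.37,-1.58,-0.003,-0.077,0.008,2,-0.1,-1.37,-1.58,-0.003,-0.077,0.008,2]

```text
time: 6.0
eef_pos: [0.4005, -0.1989, 0.24]
orientation: [3.13, 0.248, -0.01]
wrist_force: [-0.1, 0.2, -2.6]
opening: 0.029
finger_force: 69.4
```

Request:
apply_moves:
  deltas: [0.51,-3.16,0,0,0,0.018,2,0.45,-3.17,0,0,0,0.018,2,0.4,-3.18,0,0,0,0.018,2,0.34,-3.18,0,0,0,0.018,2,0.28,-3.19,0,0,0,0.018,2,0.23,-3.19,0,0,0,0.018,2,0.17,-3.2,0,0,0,0.018,2,0.11,-3.2,0,0,0,0.018,2,0.06,-3.2,0,0,0,0.018,2,0,-3.2,0,0,0,0.018,2,0,0,0,0,0,0,2,0,0,0,0,0,0,2]

```text
time: 7.2
eef_pos: [0.4011, 0.1211, 0.2387]
orientation: [3.14, -0.03, -0.007]
wrist_force: [0.1, -0.5, -2.4]
opening: 0.0291
finger_force: 70.0
```

Run:
```python
from h import *
from cell import readout,camera,camera_info
import pickle
s=readout.observe();i=camera_info('wrist');im=camera('wrist')[:,:,::-1]
pickle.dump((s,i),open('w2.pkl','wb'))
cv2.imwrite('pics/w2.png',cv2.resize(im,(800,600),interpolation=cv2.INTER_CUBIC))
x=[.4765,.1988,0,-.018]
for h in(.08,.03): print((proj(i,board(x,0,h))*800/560).round(0).tolist())
# held board hole predictions: underside centre 7.7mm below.. TCP in board frame (0.1,0,7.7)
r=R.from_rotvec(s['orientation']).as_matrix()@D
P=np.array(s['eef_pos'])+(np.c_[H,np.full(4,.004)]-[.0001,0,.0077])@r.T
print('held',(proj(i,P)*800/560).round(0).tolist())
print(s['eef_pos'],(tool(-.018,0).inv()*R.from_rotvec(s['orientation'])).as_rotvec().round(4),s['wrist_force'],s['time'])
```

```text
[[360.0, 216.0], [356.0, 94.0], [197.0, 217.0], [200.0, 94.0]]
[[366.0, 207.0], [363.0, 101.0], [225.0, 207.0], [230.0, 101.0]]
held [[543.0, 476.0], [564.0, 292.0], [265.0, 476.0], [282.0, 292.0]]
[0.40114747 0.12108706 0.23866036] [-0.0011 -0.0043  0.0014] [ 0.09421567 -0.5450042  -2.40108378] 7.2
```

View pics/w2.png

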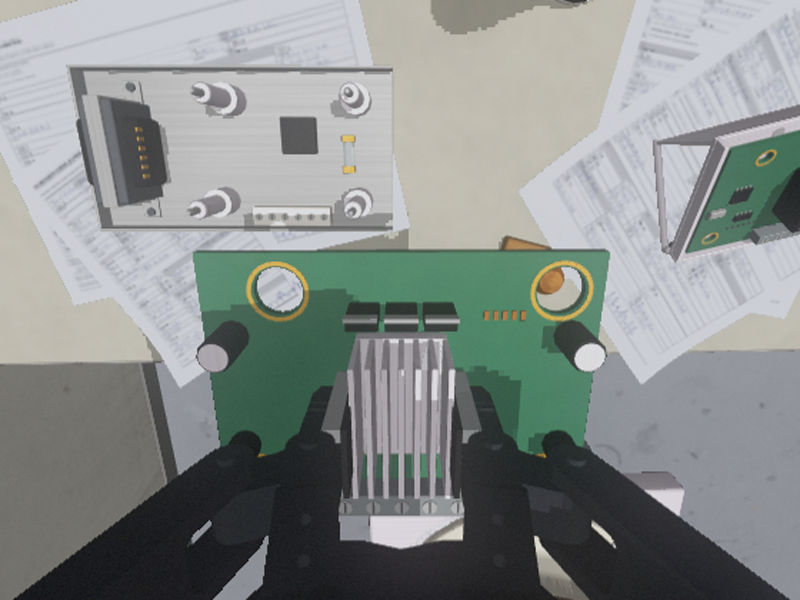

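The held board shows its far holes at (278,292) and (562,291), about 1 mm towards +y from where I predicted. The pin tips are near (353,208), (349,90), (193,212) and (197,88). I zoom in on the pins.

Run:
```python
import cv2
a=cv2.imread('pics/w2.png')
cv2.imwrite('pics/w2c.png',cv2.resize(a[65:235,180:400],None,fx=3.5,fy=3.5,interpolation=cv2.INTER_CUBIC))
```

```text
(no output)
```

View pics/w2c.png

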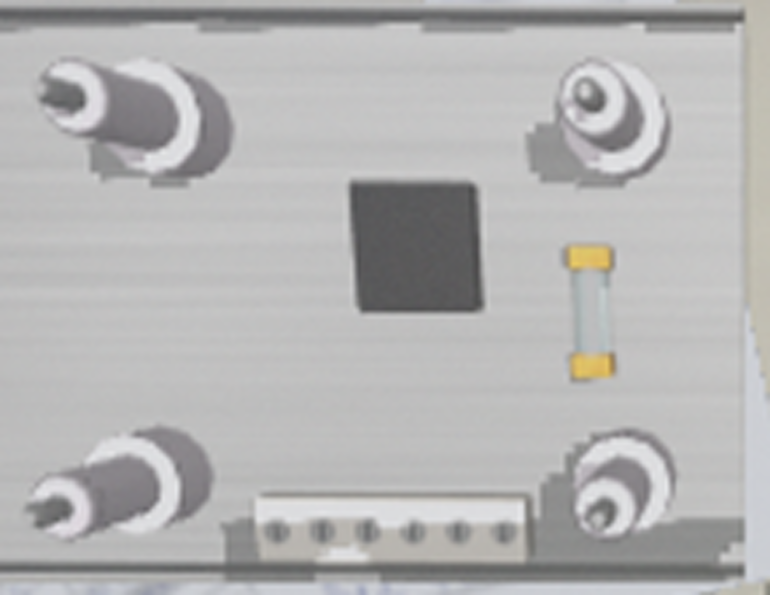

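The upper shoulder discs are at crop (596,97), (72,96), (606,506), (61,506). The lower shoulder discs are at about (618,127), (150,125), (624,480), (132,482). I fit the chassis from these in the same view as the held board.

Run:
```python
from h import *
from cell import readout
import pickle
s,i=pickle.load(open('w2.pkl','rb'))
un=lambda a:(np.array(a)/3.5+[180,65])*.7-.15
up=un([(606,506),(596,97),(61,506),(72,96)]);lo=un([(624,480),(618,127),(132,482),(150,125)])
for w in((1,0),(0,1),(1,.5)):
  f=lambda v:np.r_[w[0]*(proj(i,board([v[0],v[1],0,v[2]],0,.066))-up).ravel(),w[1]*(proj(i,board([v[0],v[1],0,v[2]],0,.030))-lo).ravel()]
  r=least_squares(f,[.476,.199,-.018]);print(w,r.x.round(4),r.fun.round(1))
# held board offset in tool frame from 2 far holes (top rim)
hp=np.array([(562,291),(278,292)])*.7-.15
Rt=R.from_rotvec(s['orientation']).as_matrix()@D
g=lambda v:(proj(i,np.array(s['eef_pos'])+(np.c_[H[[1,3]],[.004]*2]@R.from_euler('z',v[2]).as_matrix().T+[v[0],v[1],-.0077])@Rt.T)-hp).ravel()
q=least_squares(g,[0,0,0]);print('held offset (board axes), yaw',q.x.round(4),q.fun.round(2))
```

```text
(1, 0) [ 0.479   0.2042 -0.0217] [ 0.2  0.5 -0.2 -0.3 -0.1  0.2  0.1 -0.3 -0.   0.  -0.  -0.  -0.   0.
 -0.  -0. ]
(0, 1) [ 0.4782  0.2038 -0.0244] [ 0.   0.   0.   0.   0.   0.   0.   0.   0.2  2.  -0.3 -1.3  0.2  1.2
 -0.  -1.4]
(1, 0.5) [ 0.4789  0.2041 -0.0221] [ 0.3  0.6 -0.1 -0.1 -0.   0.4  0.2 -0.2 -0.   0.6 -0.4 -1.1 -0.1  0.3
 -0.3 -1. ]
held offset (board axes), yaw [0.0003 0.0009 0.0037] [-0.46 -0.05  0.46 -0.04]
```

Run:
```python
from h import *
from cell import readout
s=readout.observe()
plan(s,[.4787,.2032,.125],tool(-.024,0),9,2)
```

```text
[0.85,-0.94,1.26,0,0,0,2, 0.85,-0.94,1.26,0,0,0,2, 0.84,-0.94,1.26,0,0,0,2, 0.84,-0.94,1.26,0,0,0,2, 0.84,-0.94,1.26,0,0,0,2, 0.84,-0.94,1.26,0,0,0,2, 0.84,-0.94,1.26,0,0,0,2, 0.84,-0.94,1.26,0,0,0,2, 0.84,-0.94,1.26,0,0,0,2]
```

Request:
apply_moves:
  deltas: [0.85,-0.94,1.26,0.001,0.004,0.005,2,0.85,-0.94,1.26,0,0,0,2,0.84,-0.94,1.26,0,0,0,2,0.84,-0.94,1.26,0,0,0,2,0.84,-0.94,1.26,0,0,0,2,0.84,-0.94,1.26,0,0,0,2,0.84,-0.94,1.26,0,0,0,2,0.84,-0.94,1.26,0,0,0,2,0.84,-0.94,1.26,0,0,0,2,0,0,0,0,0,0,2,0,0,0,0,0,0,2,0,0,0,0,0,0,2]

```text
time: 8.45
eef_pos: [0.4794, 0.2026, 0.1261]
orientation: [3.141, -0.042, 0.001]
wrist_force: [-0.2, 0.2, -2.0]
opening: 0.0287
finger_force: 69.9
```

Run:
```python
from h import *
from cell import readout,camera,camera_info
import pickle
s=readout.observe();i=camera_info('wrist');im=camera('wrist')[:,:,::-1];t=camera('side')[:,:,::-1]
pickle.dump((s,i),open('w3.pkl','wb'))
cv2.imwrite('pics/w3full.png',im)
c=cv2.resize(im[165:345,100:440],(800,424),interpolation=cv2.INTER_CUBIC)
cv2.imwrite('pics/w3.png',c)
x=[.479,.2041,0,-.022]
for h in(.08,.066): print(((proj(i,board(x,0,h))-[100,165])*800/340).round(0).tolist())
r=R.from_rotvec(s['orientation']).as_matrix()@D@R.from_euler('z',.0037).as_matrix()
for h in (0,.004): print('held',((proj(i,np.array(s['eef_pos'])+(np.c_[H,np.full(4,h)]+[.0003,.0009,-.0077])@r.T)-[100,165])*800/340).round(0).tolist())
print(s['eef_pos'],(tool(-.024,0).inv()*R.from_rotvec(s['orientation'])).as_rotvec().round(4),s['wrist_force'])
```

```text
[[610.0, 294.0], [631.0, 43.0], [239.0, 296.0], [263.0, 45.0]]
[[599.0, 269.0], [617.0, 31.0], [249.0, 270.0], [274.0, 33.0]]
held [[651.0, 382.0], [682.0, 85.0], [203.0, 384.0], [228.0, 86.0]]
held [[656.0, 394.0], [689.0, 90.0], [198.0, 395.0], [223.0, 92.0]]
[0.47935872 0.20256622 0.12612412] [-0.0001  0.0009  0.003 ] [-0.16815172  0.18327536 -1.98278749]
```

View pics/w3.png

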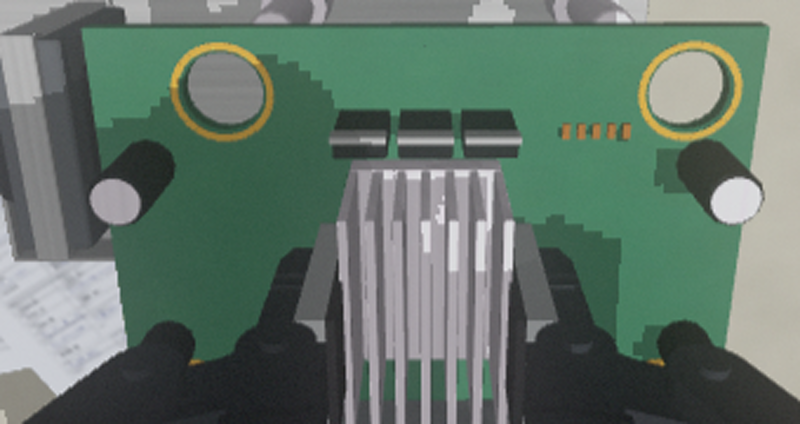

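The board's ring centres at (222,92) and (690,91) match the held prediction to 1 px, and the pillars pass under the far edge as expected. I lower it until the thin pins are in the big holes but above the 13 mm shoulders, then look again.

Request:
apply_moves:
  deltas: [-0.06,-0.06,0.5,0,0,-0.003,2,0,0,0.6,0,0,0,2,0,0,0.6,0,0,0,2,0,0,0.5,0,0,0,2,0,0,0.5,0,0,0,2,0,0,0.5,0,0,0,2,0,0,0.5,0,0,0,2,0,0,0.5,0,0,0,2,0,0,0.3,0,0,0,2,0,0,0.2,0,0,0,2,0,0,0,0,0,0,2,0,0,0,0,0,0,2]

```text
time: 9.75
eef_pos: [0.4789, 0.2036, 0.0789]
orientation: [3.141, -0.037, 0.001]
wrist_force: [0.0, 0.9, -2.3]
opening: 0.0288
finger_force: 69.9
```

Run:
```python
from h import *
from cell import readout,camera,camera_info
import pickle
s=readout.observe();i=camera_info('wrist');im=camera('wrist')[:,:,::-1]
pickle.dump((s,i),open('w4.pkl','wb'));cv2.imwrite('pics/w4full.png',im)
o=np.array([155,175])
c=np.hstack([cv2.resize(im[175:240,155:240],None,fx=4.7,fy=4.7,interpolation=cv2.INTER_CUBIC),cv2.resize(im[175:240,350:435],None,fx=4.7,fy=4.7,interpolation=cv2.INTER_CUBIC)])
cv2.imwrite('pics/w4.png',c);print(c.shape)
def pr(P):
  p=proj(i,P)[[3,1]]; return [((p[0]-[155,175])*4.7).round(0).tolist(),((p[1]-[350,175])*4.7+[c.shape[1]/2,0]).round(0).tolist()]
for h in(.08,.076,.066): print(h,pr(board([.479,.2041,0,-.022],0,h)))
r=R.from_rotvec(s['orientation']).as_matrix()@D@R.from_euler('z',.0037).as_matrix()
for h in (0,.004): print('held',pr(np.array(s['eef_pos'])+(np.c_[H,np.full(4,h)]+[.0003,.0009,-.0077])@r.T))
print(s['eef_pos'],(tool(-.024,0).inv()*R.from_rotvec(s['orientation'])).as_rotvec().round(4),s['wrist_force'])
```

```text
(306, 800, 3)
0.08 [[180.0, 153.0], [622.0, 151.0]]
0.076 [[190.0, 140.0], [609.0, 139.0]]
0.066 [[214.0, 112.0], [577.0, 111.0]]
held [[197.0, 125.0], [588.0, 122.0]]
held [[187.0, 137.0], [601.0, 134.0]]
[0.4788866  0.20363801 0.07885019] [-0.      0.0009 -0.0004] [ 0.00978858  0.853468   -2.32161974]
```

View pics/w4.png

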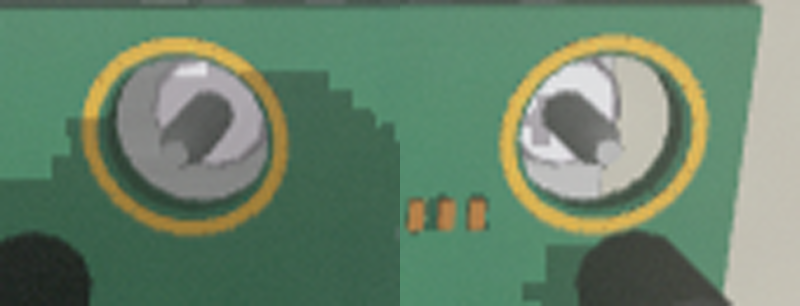

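Both front pins stand in their holes: ring centres at (186,137) and (604,135), pin tips at (175,153) and (609,155). Compared with the prediction, the board needs about 1 mm more towards +y. I correct that and lower slowly onto the 13 mm section, watching the force.

Request:
apply_moves:
  deltas: [-0.02,-0.1,0,0,0,0,2,0,0,0.2,0,0,0,2,0,0,0.2,0,0,0,2,0,0,0.2,0,0,0,2,0,0,0.2,0,0,0,2,0,0,0,0,0,0,2]

```text
time: 10.4
eef_pos: [0.4785, 0.2046, 0.0703]
orientation: [3.141, -0.037, 0.0]
wrist_force: [-0.5, 1.1, -2.0]
opening: 0.0287
finger_force: 69.9
```

Request:
apply_moves:
  deltas: [0,0,0.2,0,0,0,2,0,0,0.2,0,0,0,2,0,0,0.2,0,0,0,2,0,0,0,0,0,0,2]

```text
time: 10.8
eef_pos: [0.4785, 0.2046, 0.0644]
orientation: [3.141, -0.037, 0.0]
wrist_force: [-0.9, 0.3, -2.2]
opening: 0.029
finger_force: 69.9
```

Request:
apply_moves:
  deltas: [0,0,0.3,0,0,0,2,0,0,0.3,0,0,0,2,0,0,0.3,0,0,0,2,0,0,0.3,0,0,0,2,0,0,0.3,0,0,0,2,0,0,0.3,0,0,0,2,0,0,0.3,0,0,0,2,0,0,0,0,0,0,2]

```text
time: 11.6
eef_pos: [0.4784, 0.2046, 0.0432]
orientation: [3.141, -0.037, -0.0]
wrist_force: [-0.4, 0.5, -1.9]
opening: 0.0287
finger_force: 69.9
```

Request:
apply_moves:
  deltas: [0,0,0.1,0,0,0,2,0,0,0.1,0,0,0,2,0,0,0.1,0,0,0,2,0,0,0,0,0,0,2]

```text
time: 12.0
eef_pos: [0.4786, 0.2046, 0.0406]
orientation: [3.141, -0.037, 0.001]
wrist_force: [-0.0, -0.2, -2.5]
opening: 0.0291
finger_force: 69.9
```

Request:
apply_moves:
  deltas: [0,0,0.1,0,0,0,2,0,0,0.1,0,0,0,2,0,0,0,0,0,0,2]

```text
time: 12.3
eef_pos: [0.4785, 0.2046, 0.0385]
orientation: [3.141, -0.037, 0.001]
wrist_force: [-0.6, 0.2, -2.0]
opening: 0.0289
finger_force: 69.9
```

Request:
apply_moves:
  deltas: [0,0,0.05,0,0,0,2,0,0,0.05,0,0,0,2,0,0,0,0,0,0,2]

```text
time: 12.6
eef_pos: [0.4786, 0.2046, 0.0376]
orientation: [3.141, -0.037, 0.001]
wrist_force: [0.5, 0.3, -2.7]
opening: 0.029
finger_force: 69.9
```

Request:
apply_moves:
  deltas: [0,0,0.05,0,0,0,2,0,0,0.05,0,0,0,2,0,0,0,0,0,0,2]

```text
time: 12.9
eef_pos: [0.4786, 0.2046, 0.0366]
orientation: [3.141, -0.037, 0.001]
wrist_force: [-0.5, -0.1, -2.4]
opening: 0.0289
finger_force: 69.9
```

Request:
apply_moves:
  deltas: [0,0,0.05,0,0,0,2,0,0,0.05,0,0,0,2,0,0,0,0,0,0,2]

```text
time: 13.2
eef_pos: [0.4787, 0.2046, 0.0358]
orientation: [3.141, -0.037, 0.001]
wrist_force: [-0.3, -0.6, -1.3]
opening: 0.0288
finger_force: 70.0
```

Request:
apply_moves:
  deltas: [0,0,0.05,0,0,0,2,0,0,0,0,0,0,2]

```text
time: 13.4
eef_pos: [0.4787, 0.2046, 0.0357]
orientation: [3.141, -0.037, 0.001]
wrist_force: [-4.1, -1.7, 8.1]
opening: 0.029
finger_force: 71.3
```

Request:
apply_moves:
  deltas: [0,0,0.05,0,0,0,2,0,0,0,0,0,0,2]

```text
time: 13.6
eef_pos: [0.4787, 0.2046, 0.0357]
orientation: [3.141, -0.037, 0.002]
wrist_force: [-7.6, -3.9, 16.1]
opening: 0.0288
finger_force: 72.5
```

Run:
```python
from cell import readout
s=readout.observe();print(s['eef_pos'],s['orientation'],s['wrist_force'],s['wrist_torque'])
```

```text
[0.47868222 0.20463877 0.03565377] [ 3.14129290e+00 -3.69315980e-02  1.54357476e-03] [-7.61610422 -3.88414579 16.06749852] [-0.32612373  1.19047585 -0.01660557]
```

Request:
apply_moves:
  deltas: [0,0,-0.05,0,0,0,2,0,0,0,0,0,0,3,0,0,0,0,0,0,3.5,0,0,0,0,0,0,4.5,0,0,0,0,0,0,6,0,0,0,0,0,0,6]

```text
time: 14.2
eef_pos: [0.4786, 0.2046, 0.0352]
orientation: [3.141, -0.037, 0.001]
wrist_force: [0.5, -0.1, -0.5]
opening: 0.0597
finger_force: 0.0
```

Request:
apply_moves:
  deltas: [0,0,-0.5,0,0,0,6,0,0,-1,0,0,0,6,0,0,-1.5,0,0,0,6,0,0,-2,0,0,0,6,0,0,-2.5,0,0,0,6,0,0,-2.5,0,0,0,6,0,0,-2.5,0,0,0,6,0,0,-2.5,0,0,0,6,0,0,-2.5,0,0,0,6,0,0,-2.5,0,0,0,6,0,0,0,0,0,0,6,0,0,0,0,0,0,6]

```text
time: 15.4
eef_pos: [0.4785, 0.2047, 0.2359]
orientation: [-3.141, 0.037, -0.003]
wrist_force: [0.1, 0.1, -0.5]
opening: 0.0597
finger_force: 0.0
```

Run:
```python
from h import *
from cell import readout,camera,camera_info
import pickle
s=readout.observe();i=camera_info('wrist');im=camera('wrist')[:,:,::-1]
pickle.dump((s,i),open('w5.pkl','wb'));cv2.imwrite('pics/w5full.png',im)
cv2.imwrite('pics/w5.png',cv2.resize(im,(800,600),interpolation=cv2.INTER_CUBIC))
for h in(.08,.066,.034): print(h,(proj(i,board([.4788,.2052,0,-.022],0,h))*800/560).round(0).tolist())
print(s['eef_pos'],s['wrist_force'])
```

```text
0.08 [[478.0, 327.0], [484.0, 221.0], [326.0, 327.0], [339.0, 221.0]]
0.066 [[475.0, 319.0], [480.0, 218.0], [329.0, 320.0], [342.0, 218.0]]
0.034 [[469.0, 305.0], [473.0, 212.0], [335.0, 305.0], [347.0, 212.0]]
[0.47854026 0.20466373 0.23594699] [ 0.07345686  0.0562032  -0.50285696]
```

View pics/w5.png

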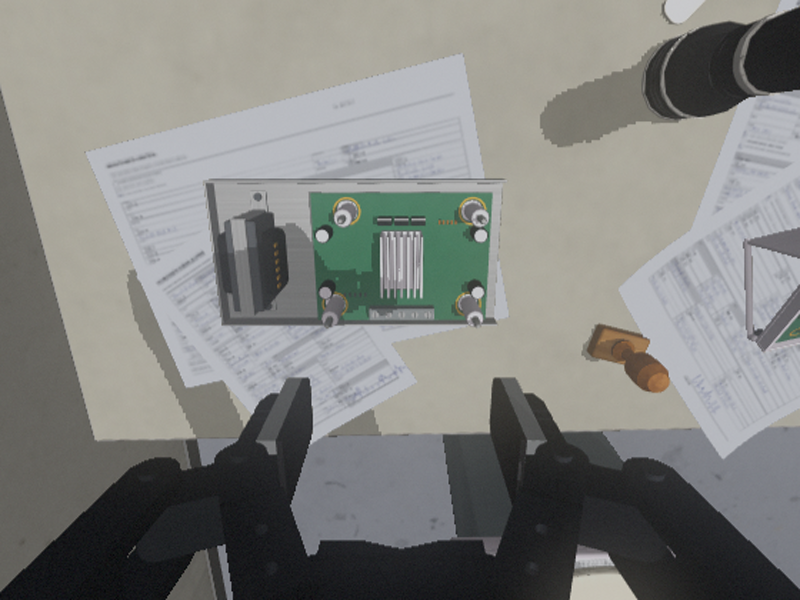

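Picture w5 shows the power board flat on all four lower shoulders, with the pin tips within about 1 mm of the prediction and the torch and stamp untouched. Next is the logic board.

Run:
```python
from h import *
from cell import readout
s=readout.observe();p=np.deg2rad(35);y=.228
n=Rb(y,p)[:,2];u=np.array([.4528,-.1586,.0430])
a=[.40,.10,.25];r0=tool(-.02,0);t=u+n*.12
print(t)
plan(s,a,r0,4,6)
plan(s,[.38,-.12,.22],tool(.1,.3),8,6,a,r0)
plan(s,t,tool(y,p),6,6,[.38,-.12,.22],tool(.1,.3))
```

```text
[ 0.3857521  -0.17415744  0.14129825]
[-1.89,2.66,-0.37,0,0,-0.001,6, -1.9,2.66,-0.37,0,0,-0.001,6, -1.9,2.66,-0.37,0,0,-0.001,6, -1.9,2.65,-0.37,0,0,-0.001,6]
[-0.19,2.75,0.38,0.002,0.037,-0.015,6, -0.25,2.75,0.36,0.002,0.037,-0.015,6, -0.3,2.75,0.34,0.002,0.037,-0.015,6, -0.36,2.74,0.33,0.002,0.037,-0.015,6, -0.41,2.74,0.3,0.002,0.037,-0.015,6, -0.46,2.73,0.28,0.002,0.037,-0.015,6, -0.51,2.73,0.26,0.002,0.037,-0.015,6, -0.56,2.72,0.23,0.002,0.037,-0.015,6]
[-0.38,0.91,1.25,0.009,0.052,-0.019,6, -0.46,0.91,1.22,0.009,0.052,-0.019,6, -0.54,0.91,1.19,0.009,0.052,-0.019,6, -0.62,0.91,1.15,0.009,0.052,-0.019,6, -0.7,0.91,1.11,0.009,0.052,-0.019,6, -0.77,0.91,1.06,0.009,0.052,-0.019,6]
```

Request:
apply_moves:
  deltas: [-1.89,2.66,-0.37,0,0,-0.001,6,-1.9,2.66,-0.37,0,0,-0.001,6,-1.9,2.66,-0.37,0,0,-0.001,6,-1.9,2.65,-0.37,0,0,-0.001,6,-0.19,2.75,0.38,0.002,0.037,-0.015,6,-0.25,2.75,0.36,0.002,0.037,-0.015,6,-0.3,2.75,0.34,0.002,0.037,-0.015,6,-0.36,2.74,0.33,0.002,0.037,-0.015,6,-0.41,2.74,0.3,0.002,0.037,-0.015,6,-0.46,2.73,0.28,0.002,0.037,-0.015,6,-0.51,2.73,0.26,0.002,0.037,-0.015,6,-0.56,2.72,0.23,0.002,0.037,-0.015,6]

```text
time: 16.65
eef_pos: [0.3799, -0.1207, 0.2195]
orientation: [-3.09, -0.158, -0.464]
wrist_force: [1.2, -0.2, -0.5]
opening: 0.0597
finger_force: 0.0
```

Request:
apply_moves:
  deltas: [-0.38,0.91,1.25,0.009,0.052,-0.019,6,-0.46,0.91,1.22,0.009,0.052,-0.019,6,-0.54,0.91,1.19,0.009,0.052,-0.019,6,-0.62,0.91,1.15,0.009,0.052,-0.019,6,-0.7,0.91,1.11,0.009,0.052,-0.019,6,-0.77,0.91,1.06,0.009,0.052,-0.019,6,0,0,0,0,0,0,6,0,0,0,0,0,0,6]

```text
time: 17.45
eef_pos: [0.3858, -0.1742, 0.1415]
orientation: [-2.918, -0.33, -0.915]
wrist_force: [-0.1, -0.0, 0.3]
opening: 0.06
finger_force: 0.0
```

```bash
cat >> h.py <<'E'
def rings(im,pred,rad):
    "centres of gold rings near predicted pixels (BGR image)"
    hsv=cv2.cvtColor(im,cv2.COLOR_BGR2HSV);m=cv2.inRange(hsv,(14,110,90),(32,255,255))
    out=[]
    for p in pred:
        yy,xx=np.nonzero(m);d=np.hypot(xx-p[0],yy-p[1])<rad
        pts=np.c_[xx[d],yy[d]].astype(np.float32)
        if len(pts)<6: out.append([np.nan]*2+[len(pts)]);continue
        (c,ax,an)=cv2.fitEllipse(cv2.convexHull(pts)) if len(cv2.convexHull(pts))>=5 else (pts.mean(0),0,0)
        out.append([*c,len(pts)])
    return np.array(out)
E
python3 - <<'E'
from h import *
from cell import readout,camera,camera_info
s=readout.observe();i=camera_info('wrist');im=np.ascontiguousarray(camera('wrist')[:,:,::-1]);cv2.imwrite('pics/w6.png',im)
p=np.deg2rad(35);x=[.4528,-.1586,.0430,.228]
pr=proj(i,board(x,p,.004));rg=rings(im,pr,12)
print(pr.round(1).tolist());print(rg.round(1).tolist())
g=~np.isnan(rg[:,0])
r=least_squares(lambda v:(proj(i,board(v,p,.004))-rg[:,:2])[g].ravel(),x);print(r.x.round(4),r.fun.round(2))
y=.228;u=np.array(x[:3])
print('TCP board frame mm',((np.array(s['eef_pos'])-u)@Rb(y,p)*1e3).round(1),(tool(y,p).inv()*R.from_rotvec(s['orientation'])).as_rotvec().round(4),s['wrist_force'])
E
```

```text
[[341.7, 244.4], [346.9, 161.2], [221.0, 244.8], [230.7, 161.5]]
[[341.2, 243.9, 55.0], [346.3, 160.7, 66.0], [220.4, 244.3, 53.0], [230.0, 161.0, 76.0]]
[ 0.453  -0.158   0.0432  0.2283] [-0.04  0.02 -0.   -0.04 -0.    0.03  0.04 -0.  ]
TCP board frame mm [ 1.000e-01 -1.000e-01  1.202e+02] [-0.0032 -0.0037  0.002 ] [-0.05922242 -0.03043586  0.33057487]
```

Request:
apply_moves:
  deltas: [0,0,1,0.003,0.004,-0.002,6,0,0,1.5,0,0,0,6,0,0,1.5,0,0,0,6,0,0,1.5,0,0,0,6,0,0,1.5,0,0,0,6,0,0,1,0,0,0,6,0,0,1,0,0,0,6,0,0,0.7,0,0,0,6,0,0,0.5,0,0,0,6,0,0,0.4,0,0,0,6,0,0,0,0,0,0,6,0,0,0,0,0,0,6]

```text
time: 18.7
eef_pos: [0.4456, -0.1607, 0.0553]
orientation: [-2.913, -0.337, -0.922]
wrist_force: [0.7, -0.3, -0.8]
opening: 0.0599
finger_force: 0.0
```

Run:
```python
from h import *
from cell import readout
s=readout.observe();p=np.deg2rad(35);y=.228;u=np.array([.4529,-.1584,.0431])
print('TCP board frame mm',((np.array(s['eef_pos'])-u)@Rb(y,p)*1e3).round(1),(tool(y,p).inv()*R.from_rotvec(s['orientation'])).as_rotvec().round(4),s['wrist_force'])
```

```text
TCP board frame mm [ 0.7 -0.6 14.4] [-0.0008  0.0022 -0.0028] [ 0.69007793 -0.30740545 -0.82798096]
```

Request:
apply_moves:
  deltas: [-0.05,0,0.3,0,0,0.003,6,0,0,0.22,0,0,0,6,0,0,0,0,0,0,5,0,0,0,0,0,0,4,0,0,0,0,0,0,3.2,0,0,0,0,0,0,2.4,0,0,0,0,0,0,1.8,0,0,0,0,0,0,1.8,0,0,0,0,0,0,1.8]
  newtons: 70

```text
time: 19.6
eef_pos: [0.448, -0.1601, 0.0508]
orientation: [-2.913, -0.334, -0.922]
wrist_force: [-12.0, -0.2, 11.6]
opening: 0.0264
finger_force: 68.2
```

Request:
apply_moves:
  deltas: [0,0,-0.2,0,0,0,1.8,0,0,-0.4,0,0,0,1.8,0,0,-0.6,0,0,0,1.8,0,0,-0.8,0,0,0,1.8,0,0,-1,0,0,0,1.8,0,0,-1,0,0,0,1.8,0,0,-1,0,0,0,1.8,0,0,-1,0,0,0,1.8,0,0,-1,0,0,0,1.8,0,0,-1,0,0,0,1.8,0,0,0,0,0,0,1.8]

```text
time: 20.7
eef_pos: [0.403, -0.171, 0.1173]
orientation: [-2.915, -0.333, -0.924]
wrist_force: [0.2, -0.1, -2.2]
opening: 0.0267
finger_force: 69.3
```

Run:
```python
from h import *
from cell import readout
s=readout.observe()
print(s['wrist_force'],s['wrist_torque'],s['opening'])
plan(s,[.385,-.09,.26],tool(.1,0),8,1.8)
plan(s,[.40,.12,.26],tool(-.022,0),7,1.8,[.385,-.09,.26],tool(.1,0))
```

```text
[ 0.24276217 -0.06180952 -2.21657554] [-1.41080397e-01  4.99725945e-01 -1.53269261e-04] 0.026720094812243946
[1.04,-1.03,-1.46,-0.005,-0.077,0.015,1.8, 0.91,-1.04,-1.53,-0.005,-0.077,0.015,1.8, 0.77,-1.05,-1.6,-0.005,-0.077,0.015,1.8, 0.63,-1.05,-1.66,-0.005,-0.077,0.015,1.8, 0.48,-1.05,-1.71,-0.005,-0.077,0.015,1.8, 0.33,-1.05,-1.75,-0.005,-0.077,0.015,1.8, 0.18,-1.05,-1.77,-0.005,-0.077,0.015,1.8, 0.03,-1.04,-1.78,-0.005,-0.077,0.015,1.8]
[0.51,-2.96,0,0,0,0.017,1.8, 0.46,-2.97,0,0,0,0.017,1.8, 0.41,-2.98,0,0,0,0.017,1.8, 0.36,-2.99,0,0,0,0.017,1.8, 0.31,-2.99,0,0,0,0.017,1.8, 0.25,-3,0,0,0,0.017,1.8, 0.2,-3,0,0,0,0.017,1.8]
```

Request:
apply_moves:
  deltas: [1.04,-1.03,-1.46,-0.005,-0.077,0.015,1.8,0.91,-1.04,-1.53,-0.005,-0.077,0.015,1.8,0.77,-1.05,-1.6,-0.005,-0.077,0.015,1.8,0.63,-1.05,-1.66,-0.005,-0.077,0.015,1.8,0.48,-1.05,-1.71,-0.005,-0.077,0.015,1.8,0.33,-1.05,-1.75,-0.005,-0.077,0.015,1.8,0.18,-1.05,-1.77,-0.005,-0.077,0.015,1.8,0.03,-1.04,-1.78,-0.005,-0.077,0.015,1.8]

```text
time: 21.5
eef_pos: [0.3855, -0.0886, 0.2596]
orientation: [3.134, 0.161, -0.01]
wrist_force: [-0.5, -0.9, -1.7]
opening: 0.0266
finger_force: 69.4
```

Request:
apply_moves:
  deltas: [0.51,-2.96,0,0,0,0.017,1.8,0.46,-2.97,0,0,0,0.017,1.8,0.41,-2.98,0,0,0,0.017,1.8,0.36,-2.99,0,0,0,0.017,1.8,0.31,-2.99,0,0,0,0.017,1.8,0.25,-3,0,0,0,0.017,1.8,0.2,-3,0,0,0,0.017,1.8,0,0,0,0,0,0,1.8,0,0,0,0,0,0,1.8]

```text
time: 22.4
eef_pos: [0.3995, 0.1212, 0.2577]
orientation: [3.139, -0.022, -0.006]
wrist_force: [0.3, -0.4, -2.6]
opening: 0.0268
finger_force: 69.7
```

Run:
```python
from h import *
from cell import readout,camera,camera_info
s=readout.observe();i=camera_info('wrist');im=np.ascontiguousarray(camera('wrist')[:,:,::-1]);cv2.imwrite('pics/w7.png',im)
Rt=R.from_rotvec(s['orientation']).as_matrix()@D
f=lambda v,h=.004:proj(i,np.array(s['eef_pos'])+(np.c_[H,[h]*4]@R.from_euler('z',v[2]).as_matrix().T+[v[0],v[1],v[3] if len(v)>3 else -.009])@Rt.T)
pr=f([0,0,0]);rg=rings(im,pr,20);print(pr.round(1).tolist(),rg.round(1).tolist())
k=[1,3]
q=least_squares(lambda v:(f([v[0],v[1],v[2],-.0075])-rg[:,:2])[k].ravel(),[0,0,0]);print(q.x.round(4),q.fun.round(2))
q=least_squares(lambda v:(f([v[0],v[1],v[2],v[3]])-rg[:,:2])[k].ravel(),[0,0,0,-.009]);print(q.x.round(4),q.fun.round(2))
# same for power board (w2)
import pickle
s2,i2=pickle.load(open('w2.pkl','rb'));im2=cv2.resize(cv2.imread('pics/w2.png'),(560,420),interpolation=cv2.INTER_AREA)
R2=R.from_rotvec(s2['orientation']).as_matrix()@D
f2=lambda v:proj(i2,np.array(s2['eef_pos'])+(np.c_[H,[.004]*4]@R.from_euler('z',v[2]).as_matrix().T+[v[0],v[1],v[3]])@R2.T)
r2=rings(im2,f2([0,0,0,-.0077]),28);print(r2.round(1).tolist())
q=least_squares(lambda v:(f2([v[0],v[1],v[2],-.0057])-r2[:,:2])[k].ravel(),[0,0,0]);print('pow',q.x.round(4),q.fun.round(2))
print(s['eef_pos'],(tool(-.022,0).inv()*R.from_rotvec(s['orientation'])).as_rotvec().round(4))
```

```text
[[379.3, 331.5], [393.9, 203.7], [186.2, 331.5], [197.7, 203.7]] [[nan, nan, 0.0], [391.1, 202.7, 189.0], [nan, nan, 0.0], [195.4, 202.5, 191.0]]
[ 0.0009  0.0013 -0.001 ] [ 1.35  0.15 -1.35  0.12]
[ 0.0004  0.0012 -0.0009 -0.0095] [ 0. -0. -0.  0.]
[[378.6, 318.0, 12.0], [392.8, 203.1, 570.0], [182.2, 318.3, 6.0], [193.9, 203.4, 346.0]]
pow [0.0011 0.0013 0.0014] [ 0.94  0.11 -0.94  0.08]
[0.39945785 0.12120498 0.25774801] [-0.003  -0.0041 -0.0079]
```

Run:
```python
from h import *
from cell import readout
s=readout.observe()
plan(s,[.4777,.2046,.110],tool(-.021,0),9,1.8)
print((R.from_rotvec(s['orientation']).inv()*tool(-.021,0)).as_rotvec())
```

```text
[0.86,-0.95,1.64,0,0,0.001,1.8, 0.86,-0.95,1.64,0,0,0.001,1.8, 0.86,-0.95,1.64,0,0,0.001,1.8, 0.86,-0.95,1.64,0,0,0.001,1.8, 0.86,-0.95,1.64,0,0,0.001,1.8, 0.85,-0.95,1.64,0,0,0.001,1.8, 0.85,-0.95,1.64,0,0,0.001,1.8, 0.85,-0.95,1.64,0,0,0.001,1.8, 0.85,-0.95,1.64,0,0,0.001,1.8]
[0.0030467  0.00383897 0.00579325]
```

Request:
apply_moves:
  deltas: [0.86,-0.95,1.64,0.003,0.004,0.006,1.8,0.86,-0.95,1.64,0,0,0,1.8,0.86,-0.95,1.64,0,0,0,1.8,0.86,-0.95,1.64,0,0,0,1.8,0.86,-0.95,1.64,0,0,0,1.8,0.85,-0.95,1.64,0,0,0,1.8,0.85,-0.95,1.64,0,0,0,1.8,0.85,-0.95,1.64,0,0,0,1.8,0.85,-0.95,1.64,0,0,0,1.8,0,0,0,0,0,0,1.8,0,0,0,0,0,0,1.8,0,0,0,0,0,0,1.8]

```text
time: 23.65
eef_pos: [0.4786, 0.2039, 0.1114]
orientation: [-3.141, 0.036, -0.002]
wrist_force: [0.1, -0.4, -1.7]
opening: 0.0266
finger_force: 69.6
```

Run:
```python
from h import *
from cell import readout
s=readout.observe();e=np.array(s['eef_pos'])
r=R.from_rotvec(s['orientation'])
print((r.inv().apply(np.array([.4777,.2046,e[2]])-e)*100).round(3),e,(r.inv()*tool(-.021,0)).as_rotvec().round(4),s['wrist_force'])
```

```text
[-0.092 -0.066 -0.   ] [0.47860453 0.2039169  0.11140361] [-0.0003 -0.0016 -0.0017] [ 0.07570846 -0.35434959 -1.72157659]
```

Request:
apply_moves:
  deltas: [-0.09,-0.07,0.4,0,-0.002,-0.002,1.8,0,0,0.5,0,0,0,1.8,0,0,0.5,0,0,0,1.8,0,0,0.4,0,0,0,1.8,0,0,0.3,0,0,0,1.8,0,0,0,0,0,0,1.8,0,0,0,0,0,0,1.8]

```text
time: 24.35
eef_pos: [0.4775, 0.2053, 0.0895]
orientation: [-3.141, 0.031, 0.002]
wrist_force: [0.3, 0.3, -2.3]
opening: 0.0266
finger_force: 69.6
```

```bash
cat > look.py <<'E'
from h import *
from cell import readout,camera,camera_info
import sys
s=readout.observe();i=camera_info('wrist');im=np.ascontiguousarray(camera('wrist')[:,:,::-1]);cv2.imwrite('pics/%s.png'%sys.argv[1],im)
e=np.array(s['eef_pos']);r=R.from_rotvec(s['orientation'])
print('corr cm',(r.inv().apply(np.array([.4777,.2046,e[2]])-e)*100).round(3),e,(r.inv()*tool(-.021,0)).as_rotvec().round(4),s['wrist_force'])
Rt=r.as_matrix()@D@R.from_euler('z',-.001).as_matrix()
P=e+(np.c_[H,[.004]*4]+[.0004,.0012,-.0095])@Rt.T
pr=proj(i,P)[[3,1]];rg=rings(im,pr,14);print('ring pred',pr.round(1).tolist(),'obs',rg.round(1).tolist())
tp=proj(i,board([.4781,.2058,0,-.022],0,.078))[[3,1]];print('tip pred',tp.round(1).tolist())
g=cv2.cvtColor(im,cv2.COLOR_BGR2GRAY)
for c in rg[:,:2] if not np.isnan(rg).any() else pr:
    x,y=np.round(c).astype(int);print(x-11,y-11);print('\n'.join(' '.join('%3d'%v for v in row) for row in g[y-11:y+12,x-11:x+12]))
E
python3 look.py w8
```

```text
corr cm [ 0.018  0.072 -0.   ] [0.47753591 0.20532524 0.08949131] [-0.0001  0.0015  0.0011] [ 0.33984533  0.26871196 -2.33188336]
ring pred [[195.5, 202.5], [391.2, 202.6]] obs [[195.5, 202.7, 203.0], [391.1, 202.7, 201.0]]
tip pred [[200.0, 198.5], [388.8, 198.9]]
184 192
121 120 119 116 150 175 177 136 135 133 138 137 134 137 136 122 130 121 102  92  89  90  89
121 120 150 162 177 181 188 137 138 119 118 117 127 128 137 135 136 134 123 100  90  89  89
 95 105 138 142 146 146 136 106  94  79  78  74  82  84 102 117 136 138 135 131 111  91  91
 89 122 135 137 136 115  86  66  59  54  51  53  54  53  99  99  97 116 137 137 132  99  87
119 126 133 137 107  86  63  51  50  50  50  49  48  47  73 118 117  97 115 135 137 131 110
133 135 137 109  80  71  52  51  50  47  50  50  48  46  74 133 135 131  98 112 134 136 131
125 134 127  81  72  58  49  50  46  49  51  50  46  47  53 135 137 138 132  96 119 135 127
133 134 105  77  68  56  49  47  47  51  48  49  48  48  47  98 137 138 135  94  89 134 134
136 136  85  75  62  56  49  50  48  50  49  46  46  49  47  57  84 109 117  87  80 118 13
[... 2713 characters left out ...]
 198 179 194 151  91  72  75  75  94 102 106 178 184 184
183 184 156 117 130 155 159  87 153 152 124 118  90  73  77  74  94 103 107 165 184 184 173
181 185 180 147 107 101  98  75  90  94  79  74  74  73  88 102 105 110 147 182 184 182 137
145 167 183 179 150 108 102  95  83  82  80  87  89 101 103 108 104 142 181 184 174 152 123
121 166 182 183 179 166 132 108 103 103 104 104 104 110 109 152 176 179 185 182 159 126 122
117 132 162 166 183 182 192 166 148 128 128 127 151 144 177 180 183 184 172 152 130 123 122
117 118 125 156 182 167 186 182 179 178 179 178 180 178 174 182 183 161 136 125 122 120 119
116 118 118 129 149 151 182 183 183 183 182 173 182 182 181 150 142 129 123 122 123 122 123
```

Request:
apply_moves:
  deltas: [0.02,0.07,0,0,0.001,0.001,1.8,0,0,0.15,0,0,0,1.8,0,0,0.15,0,0,0,1.8,0,0,0.1,0,0,0,1.8,0,0,0.1,0,0,0,1.8,0,0,0,0,0,0,1.8]

```text
time: 25.0
eef_pos: [0.4776, 0.2046, 0.0843]
orientation: [-3.141, 0.033, 0.001]
wrist_force: [0.0, 0.7, -2.2]
opening: 0.0263
finger_force: 69.6
```

```bash
python3 look.py w9
```

```text
corr cm [ 0.007 -0.003 -0.   ] [0.47762919 0.20457075 0.08430617] [-0.      0.0006 -0.    ] [ 0.04038591  0.73677018 -2.23301804]
ring pred [[195.5, 202.4], [391.2, 202.6]] obs [[195.5, 202.7, 200.0], [391.2, 202.7, 199.0]]
tip pred [[195.8, 201.9], [390.6, 202.0]]
184 192
122 120 121 115 149 176 177 139 137 133 138 136 136 136 135 124 133 122 101  90  88  90  89
120 121 151 163 177 181 181 138 137 120 117 117 125 129 138 136 137 135 123 103  91  89  91
122 137 176 181 182 182 162 109  91  96 102 126  93  94 102 118 136 137 133 132 110  91  91
 97 127 147 147 145 128 100  72  61 122 165 137  97  98 101  97  97 118 135 137 131 102  89
120 124 137 138 106  85  66  52  53  89 155 108 103 103 100 100  93  90 116 135 134 133 110
134 134 138 110  84  72  52  49  49  63 114 102 105 107 104 102  99  94  88 113 136 135 132
125 137 129  85  75  62  53  49  49  50 103 102 105 115 105 104  97  92  88  87 121 135 128
133 135 105  78  67  61  48  49  52  50  89 120 133 134 126  99  94  91  90  81  90 134 133
136 134  87  72  63  60  50  50  49  50  78 133 137 138 137 115  92  92  88  85  79 119 13
[... 2713 characters left out ...]
 195 196 185 150  92  74  75  74  84 103 103 179 184 184
182 184 157 112 106 118 137  92  85 151 133 112  93  74  74  75  95 103 108 165 185 184 174
181 184 181 148 108  99  88  77  72  90  81  73  74  71  86 101 106 109 146 182 185 184 138
145 167 183 180 149 108 103  94  78  77  78  88  80 102 101 106 105 140 180 184 174 153 121
121 167 181 184 179 166 132 109 104 100 105 104 100 108 108 152 176 186 184 183 160 126 121
118 132 160 171 183 182 193 166 148 128 129 129 152 143 178 180 184 184 170 151 131 121 121
117 118 127 157 182 167 186 181 180 177 178 178 180 179 173 182 182 162 135 125 121 122 122
118 119 117 128 149 151 182 182 182 182 182 173 182 183 179 151 142 130 123 120 122 122 120
```

Both tips show in their holes. They sit about 0.4 mm in +x and 0.6 mm in -y off centre, so I correct and lower slowly.

Request:
apply_moves:
  deltas: [0.04,0.06,0,0,0,0,1.8,0,0,0.1,0,0,0,1.8,0,0,0.1,0,0,0,1.8,0,0,0.1,0,0,0,1.8,0,0,0,0,0,0,1.8]

```text
time: 25.55
eef_pos: [0.478, 0.204, 0.0813]
orientation: [-3.141, 0.033, 0.001]
wrist_force: [0.2, -0.5, -2.8]
opening: 0.0267
finger_force: 69.6
```

Request:
apply_moves:
  deltas: [0,0,0.1,0,0,0,1.8,0,0,0.1,0,0,0,1.8,0,0,0.1,0,0,0,1.8,0,0,0,0,0,0,1.8]

```text
time: 25.95
eef_pos: [0.478, 0.204, 0.0783]
orientation: [-3.141, 0.033, 0.001]
wrist_force: [-0.7, -0.2, -1.6]
opening: 0.0262
finger_force: 69.6
```

Request:
apply_moves:
  deltas: [0,0,0.1,0,0,0,1.8,0,0,0.1,0,0,0,1.8,0,0,0.1,0,0,0,1.8,0,0,0,0,0,0,1.8]

```text
time: 26.35
eef_pos: [0.478, 0.204, 0.0753]
orientation: [-3.141, 0.033, 0.001]
wrist_force: [0.4, 0.1, -2.7]
opening: 0.0262
finger_force: 69.6
```

Request:
apply_moves:
  deltas: [0,0,0.05,0,0,0,1.8,0,0,0.05,0,0,0,1.8,0,0,0,0,0,0,1.8]

```text
time: 26.65
eef_pos: [0.4781, 0.204, 0.0744]
orientation: [-3.141, 0.033, 0.001]
wrist_force: [0.8, 0.2, -2.1]
opening: 0.0266
finger_force: 69.6
```

Request:
apply_moves:
  deltas: [0,0,0.05,0,0,0,1.8,0,0,0,0,0,0,1.8]

```text
time: 26.85
eef_pos: [0.4781, 0.204, 0.0742]
orientation: [-3.141, 0.033, 0.0]
wrist_force: [-2.9, 0.0, 1.9]
opening: 0.0266
finger_force: 70.2
```

Request:
apply_moves:
  deltas: [0,0,0.05,0,0,0,1.8,0,0,0,0,0,0,1.8]

```text
time: 27.05
eef_pos: [0.4782, 0.204, 0.0741]
orientation: [-3.141, 0.033, -0.0]
wrist_force: [-4.9, -1.7, 9.8]
opening: 0.0266
finger_force: 71.4
```

Request:
apply_moves:
  deltas: [0,0,0.05,0,0,0,1.8,0,0,0,0,0,0,1.8]

```text
time: 27.25
eef_pos: [0.4782, 0.204, 0.0741]
orientation: [-3.141, 0.033, -0.0]
wrist_force: [-9.5, -1.8, 18.0]
opening: 0.0267
finger_force: 72.4
```

```bash
python3 - <<'E'
from h import *
from cell import readout
s=readout.observe();print(s['eef_pos'],s['wrist_force'],s['wrist_torque'],(R.from_rotvec(s['orientation']).inv()*tool(-.021,0)).as_rotvec().round(4))
E
python3 look.py w10 | head -3
```

```text
[0.47816916 0.20403553 0.07411231] [-9.47624734 -1.79209408 17.97479294] [-0.46338008  1.36308554 -0.04557882] [-0.0002 -0.0002  0.0002]
corr cm [-0.048 -0.055 -0.   ] [0.47816916 0.20403553 0.07411231] [-0.0002 -0.0002  0.0002] [-9.47624734 -1.79209408 17.97479294]
ring pred [[195.4, 202.4], [391.2, 202.6]] obs [[195.5, 202.8, 192.0], [391.2, 202.7, 179.0]]
tip pred [[189.0, 209.7], [396.6, 209.9]]
```

Same force pattern as the first seating, and it is firm. I release and retreat.

Request:
apply_moves:
  deltas: [0,0,-0.08,0,0,0,1.8,0,0,0,0,0,0,2.9,0,0,0,0,0,0,3.5,0,0,0,0,0,0,4.5,0,0,0,0,0,0,6,0,0,0,0,0,0,6]

```text
time: 27.9
eef_pos: [0.4781, 0.204, 0.0737]
orientation: [-3.141, 0.033, 0.001]
wrist_force: [-0.3, 0.4, -0.2]
opening: 0.06
finger_force: 0.0
```

Request:
apply_moves:
  deltas: [0,0,-0.5,0,0,0,6,0,0,-1,0,0,0,6,0,0,-1.5,0,0,0,6,0,0,-2,0,0,0,6,0,0,-2.5,0,0,0,6,0,0,-2.5,0,0,0,6,0,0,-2.5,0,0,0,6,0,0,-2.5,0,0,0,6,0,0,-1,0,0,0,6,0,0,0,0,0,0,6,0,0,0,0,0,0,6]

```text
time: 29.0
eef_pos: [0.4779, 0.2039, 0.233]
orientation: [3.141, -0.033, -0.002]
wrist_force: [-0.4, 0.5, -1.4]
opening: 0.0597
finger_force: 0.0
```

Run:
```python
from h import *
from cell import readout,camera,camera_info
s=readout.observe();i=camera_info('wrist');im=np.ascontiguousarray(camera('wrist')[:,:,::-1]);cv2.imwrite('pics/w11.png',im)
top=cv2.imread('pics/top0.png');t1=camera('top')[:,:,::-1];cv2.imwrite('pics/top1.png',t1)
pr=proj(i,board([.4785,.2052,0,-.022],0,.068));rg=rings(im,pr,14);print(s['eef_pos'],s['wrist_force'],pr.round(1).tolist(),rg.round(1).tolist())
def B(v): return np.array(v[:3])+np.c_[H,[.004]*4]@(R.from_euler('z',v[3])*R.from_euler('xy',v[4:6])).as_matrix().T
q=least_squares(lambda v:(proj(i,B(v))-rg[:,:2]).ravel(),[.4785,.205,.066,-.02,0,0]);print(q.x.round(4),q.fun.round(2))
d=np.abs(t1.astype(int)-top).sum(2)
for n,(x,y,r) in dict(torch=(203,165,28),stamp=(199,260,12),mug=(418,215,22)).items(): print(n,(d[y-r:y+r,x-r:x+r]>90).mean().round(3))
```

```text
[0.47789116 0.20392609 0.23298878] [-0.35982836  0.48295156 -1.41740336] [[332.2, 224.6], [336.2, 152.5], [228.6, 224.6], [237.6, 152.4]] [[332.2, 224.5, 37.0], [335.3, 155.4, 53.0], [228.5, 224.5, 23.0], [237.4, 152.4, 46.0]]
[ 0.4774  0.2055  0.0623 -0.0279 -0.0097 -0.0314] [-0.96  0.68  0.61 -1.25  0.1  -0.3   0.19  0.91]
torch 0.0
stamp 0.0
mug 0.0
```

Run:
```python
from h import *
im=cv2.imread('pics/w11.png')
for r in(8,9,10,14): print(r,rings(im,[(332.2,224.6),(336.2,152.5),(228.6,224.6),(237.6,152.4)],r).round(1).tolist())
```

```text
8 [[332.2, 224.5, 37.0], [336.1, 152.3, 50.0], [228.5, 224.5, 23.0], [237.4, 152.4, 46.0]]
9 [[332.2, 224.5, 37.0], [336.1, 152.3, 50.0], [228.5, 224.5, 23.0], [237.4, 152.4, 46.0]]
10 [[332.2, 224.5, 37.0], [336.1, 152.3, 50.0], [228.5, 224.5, 23.0], [237.4, 152.4, 46.0]]
14 [[332.2, 224.5, 37.0], [335.3, 155.4, 53.0], [228.5, 224.5, 23.0], [237.4, 152.4, 46.0]]
```

All four rings lie within 0.2 px of a level board on the upper shoulders. The torch, stamp and mug regions of the top view are unchanged. Handing in.

```bash
python3 -c "
from cell import bot
print(bot.finish_job())"
```

```text
the job is handed in; nothing more can be done
None
```

The power board is on the lower shoulders and the logic board lies level on the upper shoulders. Both were lowered slowly under force watch and released, the torch, stamp and mug look unmoved in the top view, and the job was handed in at about 29 s.

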